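Undo the double latch of the ship-in-a-bottle case

TASK

Unlatch the dark wooden case with the glass lid: first push the red-knobbed keeper fully aside along its track, away from the brass bolt that it blocks, then draw the brass-knobbed bolt fully back out of the lid, so that the sprung lid pops up. Leave both slides open and do not knock the glass globe over or out of its place.

Things in the scene. Friction and masses are not known exactly. Their poses are not given: they have to be found in the camera images.
- case: Fixed dark wooden case, 280 (x) x 240 (y) x 100 mm high. Origin: centre of underside, z up; -x side faces the robot, turned up to 25 degrees. Top: x < 0 is a flat deck 100 mm above the desk with two slides, 20 mm round knobs whose grips span 18 to 44 mm above the deck, flat bars below up to 15 mm; x > 0 is a glass lid flush with it, hinged at +x, whose front springs up 20 mm when freed.
- keeper (a joint): Keeper slide in m: 0 shut, 0.045 fully open (stop); starts at 0 to 0.010. Red knob, axis at case x = -50 mm, y = +30 mm + joint value: opens to case +y (robot's left). On a steel bar 14 mm wide along y, tip at y = -65 mm + joint value, that stands in the bolt's path until the value passes 0.026. About 1.5 N friction plus light damping; stays where left.
- bolt (a joint): Bolt slide in m: 0 shut, 0.055 fully drawn (stop); starts at 0 to 0.004. Brass knob, axis at case x = -20 mm - joint value, y = -50 mm: drawn to case -x (towards the robot). Its brass bar lies along x, the tongue over a brass plate on the lid. The keeper stops it at about 0.007 until pushed aside. About 1.5 N friction plus light damping; stays where left.
- globe: Greenish glass globe, 64 mm in diameter, brass stud on top, loose on the desk, on its own round wooden foot 64 mm wide; 81 mm high in all. Origin: centre of the foot's underside, z up. Stands 200 to 235 mm left or right of the case's middle, changing places with a red tugboat model, a bronze bell and a sanding block.
There are look-alikes about, which are no part of the job. What is shaped like the globe but green or orange is not meant.

How it is judged (in metres and radians):
On the way, in this order (a step that is already met when the one before it is completed fails the run):
1. the keeper is pushed aside (at least 30 mm of its 45 mm) while the bolt is still shut (drawn less than 12 mm) (value of joint keeper above 0.03 m and value of joint bolt below 0.012 m), for 0.1 s.
2. the bolt is drawn at least 40 mm of its 55 mm, the keeper still aside (value of joint keeper above 0.03 m and value of joint bolt above 0.04 m), for 0.2 s.
At the end, for the whole second after the job is handed in: The keeper stands at least 30 mm open (of 45) and the bolt at least 40 mm drawn (of 55), both at rest, and the glass globe stands upright (within 20 degrees) less than 30 mm from where it was (all of step 2 and velocity of joint keeper between -0.01 and 0.01 m/s and velocity of joint bolt between -0.01 and 0.01 m/s and distance of globe from where it was at the start of the episode below 0.03 m and not (angle between globe's own z axis and vertical above 0.35 rad)); the robot touches nothing.
It fails at once if the glass globe is shifted by more than 30 mm or tipped by more than 20 degrees (distance of globe from where it was at the start of the episode above 0.03 m or angle between globe's own z axis and vertical above 0.35 rad).
It also fails if it takes over 40 s, if anything falls off the work surface, if the arm or the gripper's body presses on something with over 40 N, if the wrist force passes 120 N, or if a joint passes its speed limit or range.

ROBOT

A 6-joint arm with a two-finger parallel gripper is mounted at the origin on the work surface. World frame = base frame: x ahead of the robot, y to its left, z up, the work surface at z = 0. Lengths are in mm, angles in degrees, forces in N, time in s.
With the tool pointing down it reaches from about 350 to 850 mm from the base axis. Payload 8.1 kg.
Tool frame: the origin (TCP) lies between the finger pads; the fingertips stand 22 mm ahead of it and the grasp point (between the pads) lies 3 mm ahead of it; z points along the fingers, y is the direction in which the jaws open and shut (so a half turn about z gives the same grasp; the last joint's range is limited). The gripper opens to 85 mm and grips with 20 to 120 N. Pads are 22 mm wide; open, the fingers measure 114 mm over their backs; the gripper's body (76 mm by 85 mm) begins 54 mm behind the grasp point. The pads swing forward as they close: fully open they stand 13 mm farther back than shut.
Start: joints at [71.769, 7.471, 85.268, -0, 87.261, -4.893], TCP at [138.399, 583.825, 253.292] pointing down, gripper open.
Joint ranges: [-169.43, 169.43], [-51.17, 129.36], [1.28, 143.12], [-76.62, 256.62], [0, 156.53], [-152.29, 152.29]. Speed limits (degrees/s): [136.94, 136.94, 159.86, 180, 180, 180].

INTERFACE

Orientations are given as [roll, pitch, yaw] about the fixed x, y, z axes, in that order (R = Rz(yaw) Ry(pitch) Rx(roll)).
In Python, from bench import r gives the robot as it stands.
- The arm moves only by the tool drive_tool, never from a script. Its argument "moves" is a list of rows, each a list of 2 entries, a list of its own where there are three numbers: the shift along the world's x, y, z in mm, then the turn about the world's z in degrees. A call has exactly 8 rows; each row is the pose to reach, as a shift and turn from the pose commanded when the call began; what a row does not reach only later rows make up. A row lasts 1/12 s, in which the tool goes at most 41.7 mm and 7.16 degrees, less where a joint would pass 70% of its speed; a pose out of reach is approached as far as the arm can. A call with a gripper value outside its range is refused whole. "fingers" is the finger opening in mm, from 0 to 85.4, set as the call begins (left out, the last holds). The fingers move at their own pace and stop on an object; "squeeze" is the grip in N (left out, the last holds). Time passes only in rows, so rows that repeat a pose let the fingers close, or fill a call up. It gives the time, the measured TCP pose, the force and the opening at its end, in the units of the state.
- r.sense(): the state, without advancing time (a new reading comes with each control period).
- r.snapshot(name): name is "scene" or "top"; returns a dict with "pixels" (420x560x3 uint8, red, green, blue), "camera_matrix" (3x3 intrinsics, pixels), "xyz" and "orientation" of the camera in the world. Camera axes: x right, y down, z forward; pixel columns grow to the right and rows downward; lengths in mm; the calibration is good to about 2 mm. A picture is of the moment at which its call begins. There is no depth.
- r.hand_in(): hands the job in, once; it reports no verdict.
The state is a dict: "time": time; "joint_pos": joint angles; "qd": joint speeds; "joint_efforts": joint torques, N m; "tool_pos": TCP position; "tcp_rot": TCP orientation; "ft_force": force on the tool from outside, world axes, zero at the start; "wrist_torque": the same for the moment, N m; "finger_gap": finger opening in mm.
Only numpy, scipy, OpenCV 4.12 (cv2) and the standard library are available. Lean on these libraries where they do the work, as an engineer would, in place of code of your own. Each camera call takes 0.05 s, during which the arm holds its last target.

## Working session

There is one attempt and no reset: what is moved stays moved. The work goes in short steps, Python scripts to look and compute and a tool call to move; the robot and the scene stay as the last step left them, time stands still between calls to the robot, and variables do not carry over. Pictures are saved under pics/ and viewed, and the job is handed in when it is done.

Besides the shell and the picture viewer there is one more tool, called as a command line: name --argument value ..., lists and objects as JSON in quotes. drive_tool: Moves the arm, as the interface text tells. Its arguments: {"type":"object","properties":{"moves":{"type":"array","items":{"type":"array"}},"fingers":{"type":"number"},"squeeze":{"type":"number"}},"required":["moves"]}

```bash
mkdir -p pics; cat > h.py <<'E'
from bench import r
import numpy as np, cv2
from scipy.spatial.transform import Rotation as R
def shot(n,f):
    s=r.snapshot(n); cv2.imwrite(f'pics/{f}.png',s['pixels'][:,:,::-1]); 
    np.savez(f'pics/{f}.npz',p=s['pixels'],K=np.array(s['camera_matrix']),t=np.array(s['xyz']),o=np.array(s['orientation'])); return s
def load(f): return np.load(f'pics/{f}.npz')
def rot(o):
    o=np.array(o); return o if o.shape==(3,3) else R.from_euler('xyz',o,degrees=True).as_matrix()
def at(s,u,v,z):
    d=rot(s['o'])@np.linalg.inv(s['K'])@[u,v,1]; return s['t']+d*(z-s['t'][2])/d[2]
def proj(s,P):
    c=rot(s['o']).T@(np.array(P)-s['t']); q=s['K']@c; return q[:2]/q[2]
E
python3 - <<'E'
from h import *
for n in('scene','top'):
    s=shot(n,n+'0'); print(s['camera_matrix'],s['xyz'],s['orientation'])
print(r.sense())
E
```

```text
[[464.58217031   0.         280.77537448]
 [  0.         464.58217031 216.46359888]
 [  0.           0.           1.        ]] [1061.5999673   669.31824696  570.69298861] [-121.60499926    0.82787302  143.29697097]
[[385.89060186   0.         280.46542516]
 [  0.         385.89060186 207.23032603]
 [  0.           0.           1.        ]] [534.36316192  51.7690639  849.93684999] [-172.87441202    0.421076    -91.63624047]
{'time': 0.1, 'joint_pos': array([ 7.17654938e+01,  7.51008816e+00,  8.53235726e+01,  5.42038794e-04,
        8.72609245e+01, -4.89265306e+00]), 'qd': array([ 0.02358305, -0.15752199, -0.1067081 ,  0.00586325,  0.01329412,
       -0.03122914]), 'joint_efforts': array([ 1.13994483e-03, -5.70955896e+01, -5.01935470e+01, -1.83817510e-04,
        8.33362690e-03, -3.73590950e-06]), 'tool_pos': array([138.28416519, 583.37879349, 252.3514105 ]), 'tcp_rot': array([-1.79905806e+02, -8.60649836e-03,  1.66658113e+02]), 'ft_force': array([ 0.59662859, -0.65067558,  0.51870076]), 'wrist_torque': array([ 0.00576009, -0.00526288,  0.02226039]), 'finger_gap': 85.24065981793403}
```

View pics/scene0.png

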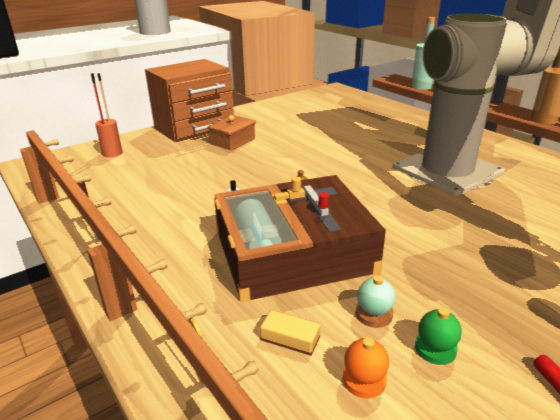

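View pics/top0.png

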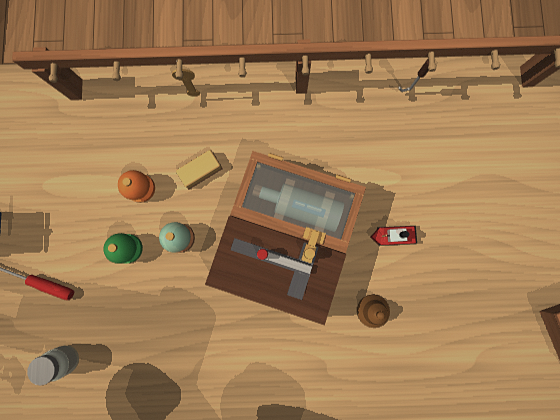

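```bash
python3 - <<'E'
from h import *
a=cv2.imread('pics/top0.png')[130:340,190:410]; cv2.imwrite('pics/c1.png',cv2.resize(a,(660,630)[:2],interpolation=cv2.INTER_CUBIC)) 
a=cv2.imread('pics/scene0.png')[150:310,200:400]; cv2.imwrite('pics/c2.png',cv2.resize(a,None,fx=3.7,fy=3.7,interpolation=cv2.INTER_CUBIC))
E
```

```text
(no output)
```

View pics/c1.png

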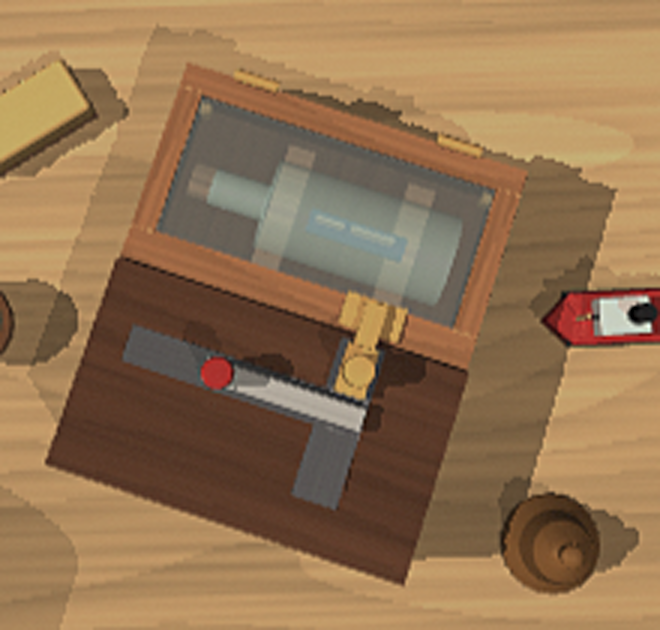

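View pics/c2.png

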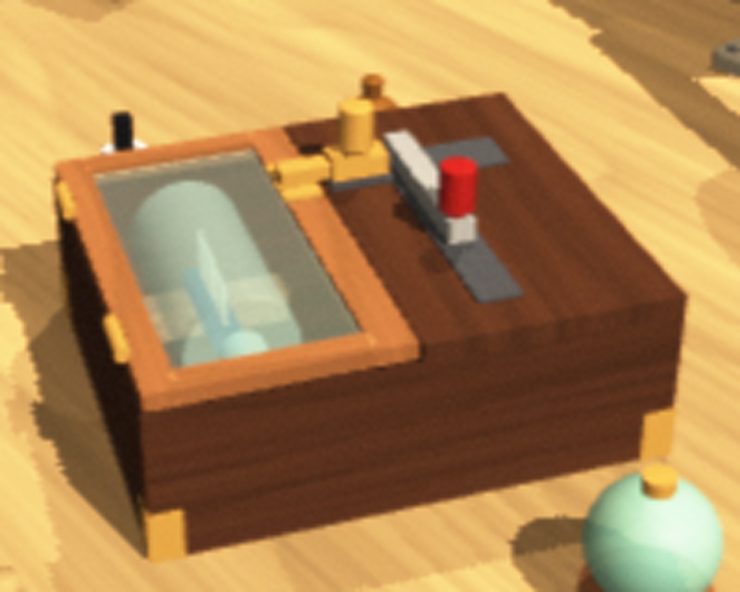

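In the top crop the case top corners are at (188,65), (527,172), (405,585) and (47,463). The red knob top is at (217,373) and the brass knob top at (359,371). The globe stands left of the case at about top pixel (176,236).

```bash
python3 - <<'E'
from h import *
from scipy.optimize import least_squares
s=load('top0');c=load('scene0')
px=lambda u,v:(u/3+190-.33,v/3+130-.33)
C=[(188,65),(527,172),(405,585),(47,463)];W=np.array([at(s,*px(*p),100) for p in C])[:,:2]
L=np.array([(140,120),(140,-120),(-140,-120),(-140,120)])
def T(p,q): a=np.radians(p[2]);return np.array(q)@np.array([[np.cos(a),np.sin(a)],[-np.sin(a),np.cos(a)]])+p[:2]
f=least_squares(lambda p:(T(p,L)-W).ravel(),[500,0,0]);print(f.x,f.fun)
# scene corners
sc=lambda u,v:(u/3.7+200-.36,v/3.7+150-.36)
for n,p in [('nearleft',(685,296)),('farleft',(150,408)),('nearright',(503,94)),('farright',(58,165))]:
    print(n,at(c,*sc(*p),100)[:2])
print(W)
a=np.radians(f.x[2]);M=np.array([[np.cos(a),np.sin(a)],[-np.sin(a),np.cos(a)]])
for n,p,q in[('red',(217,372),(459,166)),('brass',(359,370),(357,107))]:
    for P in(at(s,*px(*p),144)[:2],at(c,*sc(*q),144)[:2]):print(n,P,M@(P-f.x[:2]))
print('globe',at(s,176,236,50),at(s,186,236,0))
E
```

```text
[573.22221145  43.54981501 -19.7775195 ] [ 3.3049942   1.59237495  0.94320956 -3.21823092 -1.86707469  0.33002473
 -2.38112907  1.29583124]
nearleft [486.88825467 206.75417109]
farleft [746.94409571 121.59048903]
nearright [406.15873945 -14.71362218]
farright [ 665.01643649 -104.67621568]
[[ 742.26336948  107.50745006]
 [ 663.41665859 -113.52520886]
 [ 402.74313391  -22.33021972]
 [ 484.46568382  202.54723856]]
red [538.71414224  90.39464997] [-48.32338993  32.40517534]
red [540.61985737  96.10686364] [-48.46292057  38.42528052]
brass [537.4578059   4.4257737] [-20.41643991 -48.91781163]
brass [540.3807925   11.66174133] [-20.11429495 -41.11962038]
globe [580.7710627  273.07850552  50.        ] [583.03331026 264.84424762   0.        ]
```

```bash
cat >> h.py <<'E'
def T(p,q): a=np.radians(p[2]);return np.array(q)@np.array([[np.cos(a),np.sin(a)],[-np.sin(a),np.cos(a)]])+p[:2]
def overlay(f,p,box,k,out,kq=.0,bq=.0):
    s=load(f);x0,x1,y0,y1=box
    im=cv2.resize(s['p'][y0:y1,x0:x1,::-1].copy(),None,fx=k,fy=k,interpolation=cv2.INTER_CUBIC)
    P=lambda x,y,z:tuple(int(round(e)) for e in (proj(s,[*T(p,[(x,y)])[0],z])-[x0,y0]+.5)*k-.5)
    g=(0,255,0)
    for z in(0,100):
        cv2.polylines(im,[np.array([P(x,y,z) for x,y in[(140,120),(140,-120),(-140,-120),(-140,120)]])],True,g,1)
    cv2.line(im,P(0,120,100),P(0,-120,100),g,1)
    for X,Y in((-50,30+kq),(-20-bq,-50)):
        for z in(118,144):
            cv2.polylines(im,[np.array([P(X+10*np.cos(t),Y+10*np.sin(t),z) for t in np.linspace(0,6.28,25)])],True,(255,255,0),1)
    cv2.imwrite(f'pics/{out}.png',im)
E
python3 - <<'E'
from h import *
p=[573.2,43.5,-19.8]
overlay('top0',p,(190,410,130,340),3,'o1',3,0)
overlay('scene0',p,(200,400,150,310),3.7,'o2',3,0)
E
```

```text
(no output)
```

View pics/o1.png

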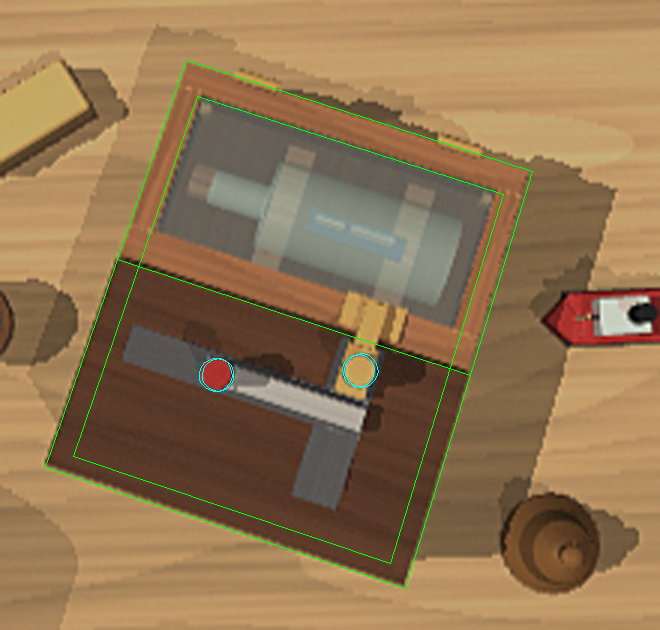

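View pics/o2.png

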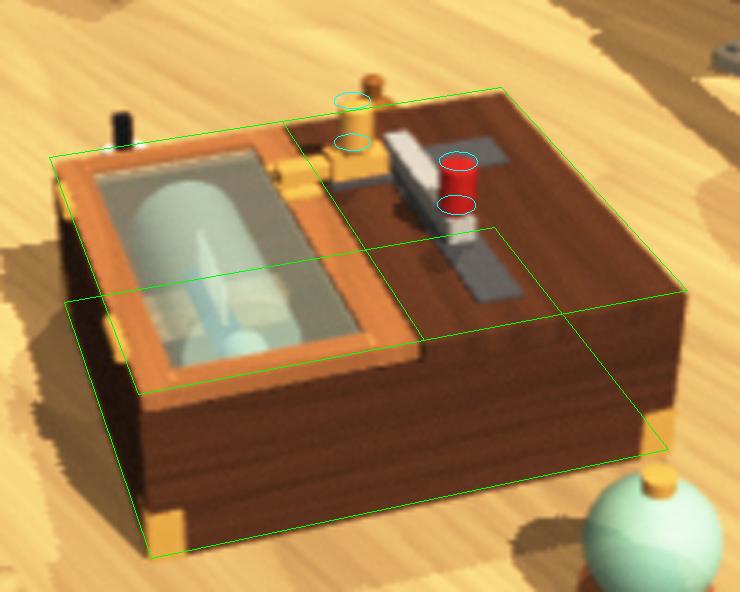

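drive_tool --moves '[[[20,-30,0],0],[[50,-65,0],-1],[[75,-100,0],-2],[[100,-135,0],-3],[[125,-170,0],-4],[[150,-205,0],-5],[[175,-235,0],-6],[[194,-262,0],-6.5]]' --fingers 0

```text
time: 0.77
tool_pos: [333.1, 319.9, 253.0]
tcp_rot: [-180.0, 0.0, 160.1]
ft_force: [2.2, 0.7, 1.1]
finger_gap: -0.1
```

drive_tool --moves '[[[25,-35,0],0],[[50,-70,0],0],[[75,-105,0],0],[[100,-140,0],0],[[130,-175,0],0],[[155,-210,0],0],[[180,-240,0],0],[[194,-262,0],0]]'

```text
time: 1.43
tool_pos: [527.6, 57.3, 252.8]
tcp_rot: [-180.0, -0.0, 160.1]
ft_force: [0.2, -0.4, -0.2]
finger_gap: -0.0
```

Lower to TCP z ≈ 165 and look.

drive_tool --moves '[[[0,0,-15],0],[[0,0,-35],0],[[0,0,-55],0],[[0,0,-70],0],[[0,0,-80],0],[[0,0,-86],0],[[0,0,-88],0],[[0,0,-88],0]]'

```text
time: 2.1
tool_pos: [526.4, 59.9, 165.3]
tcp_rot: [-180.0, -0.0, 160.2]
ft_force: [0.9, 0.3, -0.2]
finger_gap: -0.1
```

```bash
python3 - <<'E'
from h import *
for n,b,k in(('top',(190,410,130,340),3),('scene',(200,400,100,260),3.7)):
    shot(n,n+'1'); a=cv2.imread(f'pics/{n}1.png')[b[2]:b[3],b[0]:b[1]]; cv2.imwrite(f'pics/{n}1c.png',cv2.resize(a,None,fx=k,fy=k,interpolation=cv2.INTER_CUBIC))
E
```

```text
(no output)
```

View pics/top1c.png

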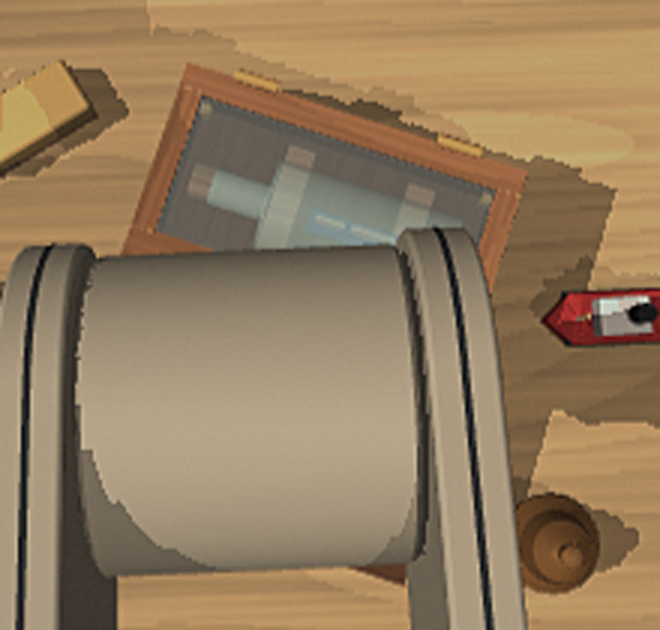

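View pics/scene1c.png

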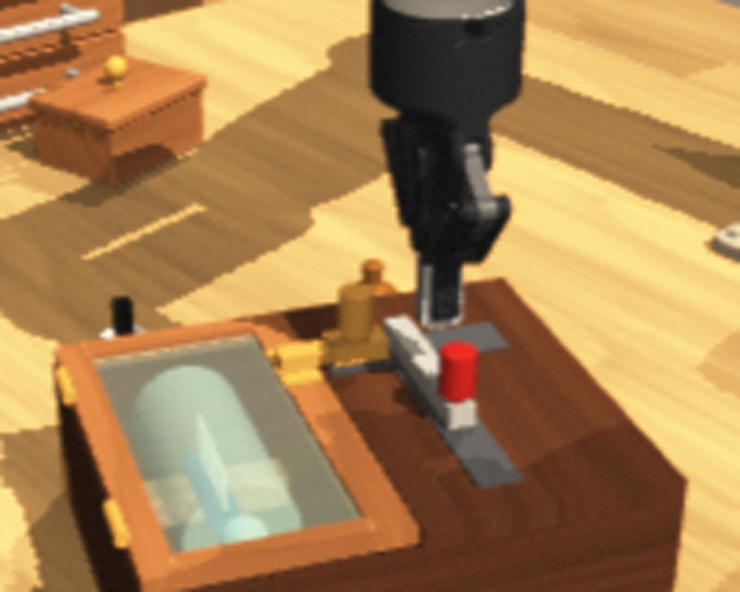

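Top view is hidden by the wrist. The scene crop shows the finger tip bottom at about (440,325), between the two knobs and above the bar.

```bash
python3 - <<'E'
from h import *
s=load('scene1')
for z in(143,138,148): print((proj(s,[526.4,59.9,z])-[200,100]+.5)*3.7)
E
```

```text
[434.58364839 319.19991679]
[434.33600209 327.52608871]
[434.8327214  310.82577708]
```

drive_tool --moves '[[[0,0,-8],0],[[0,0,-14],0],[[0,0,-18],0],[[0,0,-19],0],[[0,0,-19],0],[[1,3,-19],0],[[2,6,-19],0],[[3,9,-19],0]]'

```text
time: 2.87
tool_pos: [529.7, 69.1, 146.6]
tcp_rot: [180.0, 0.0, 160.2]
ft_force: [-0.0, -1.1, -1.4]
finger_gap: 0.0
```

drive_tool --moves '[[[1,4,0],0],[[3,8,0],0],[[4,12,0],0],[[6,16,0],0],[[7,20,0],0],[[9,24,0],0],[[10,28,0],0],[[10,28,0],0]]'

```text
time: 3.53
tool_pos: [539.6, 97.7, 146.3]
tcp_rot: [180.0, -0.0, 160.2]
ft_force: [0.5, 1.1, 0.0]
finger_gap: -0.0
```

```bash
python3 - <<'E'
from h import *
for n,b,k in(('scene',(200,400,100,260),3.7),):
    shot(n,n+'2'); a=cv2.imread(f'pics/{n}2.png')[b[2]:b[3],b[0]:b[1]]; cv2.imwrite(f'pics/{n}2c.png',cv2.resize(a,None,fx=k,fy=k,interpolation=cv2.INTER_CUBIC))
print(r.sense()['ft_force'])
E
```

```text
[-0.99614529 -0.05773476 -0.44472042]
```

View pics/scene2c.png

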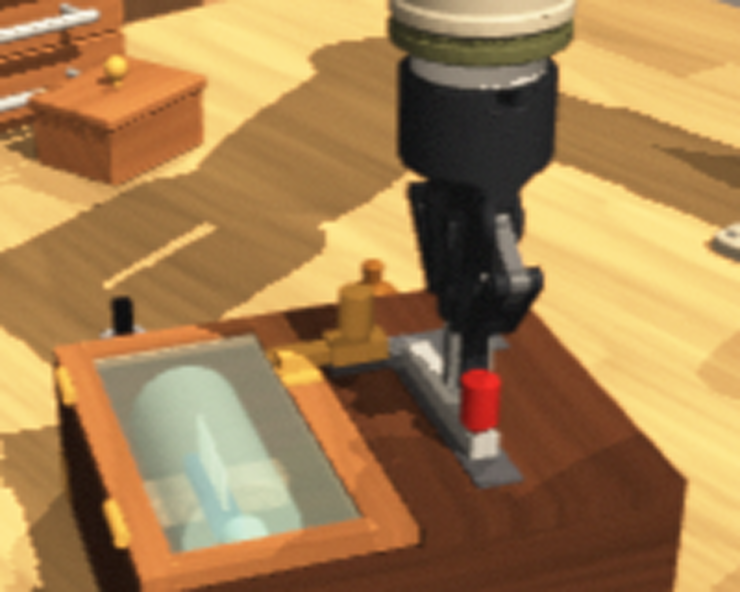

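The red knob moved with the tool; its top is now at crop (482,378), before (459,351).

```bash
python3 - <<'E'
from h import *
s=load('scene2')
a=at(s,459/3.7+200,351/3.7+100,144);b=at(s,482/3.7+200,379/3.7+100,144);d=(b-a)[:2];print(d,np.linalg.norm(d))
e=at(s,500/3.7+200,471/3.7+100,100);print(e) 
E
```

```text
[ 9.98476588 28.65480466] 30.344577433768723
[553.23508233 144.9169208  100.        ]
```

drive_tool --moves '[[[1,2,0],0],[[1,4,0],0],[[2,6,0],0],[[3,8,0],0],[[3,9,0],0],[[3,9,0],0],[[2,6,0],0],[[0,0,0],0]]'

```text
time: 4.25
tool_pos: [539.5, 97.1, 146.4]
tcp_rot: [180.0, 0.0, 160.2]
ft_force: [-1.0, -0.2, -0.3]
finger_gap: 0.1
```

drive_tool --moves '[[[0,0,5],0],[[0,0,20],0],[[0,0,40],0],[[0,0,60],0],[[5,-25,60],0],[[10,-60,60],0],[[10,-90,60],0],[[10,-110,60],0]]'

```text
time: 4.92
tool_pos: [549.6, -15.7, 207.2]
tcp_rot: [-180.0, 0.1, 160.1]
ft_force: [0.5, 0.4, -0.5]
finger_gap: 0.0
```

```bash
python3 - <<'E'
from h import *
for n,b,k in(('scene',(200,400,100,260),3.7),):
    shot(n,n+'3'); a=cv2.imread(f'pics/{n}3.png')[b[2]:b[3],b[0]:b[1]]; cv2.imwrite(f'pics/{n}3c.png',cv2.resize(a,None,fx=k,fy=k,interpolation=cv2.INTER_CUBIC))
s=r.sense();print(s['ft_force'],s['tool_pos'])
E
```

```text
[ 0.41012852 -2.02157282  0.28237584] [549.43584049 -18.40703929 206.95355541]
```

View pics/scene3c.png

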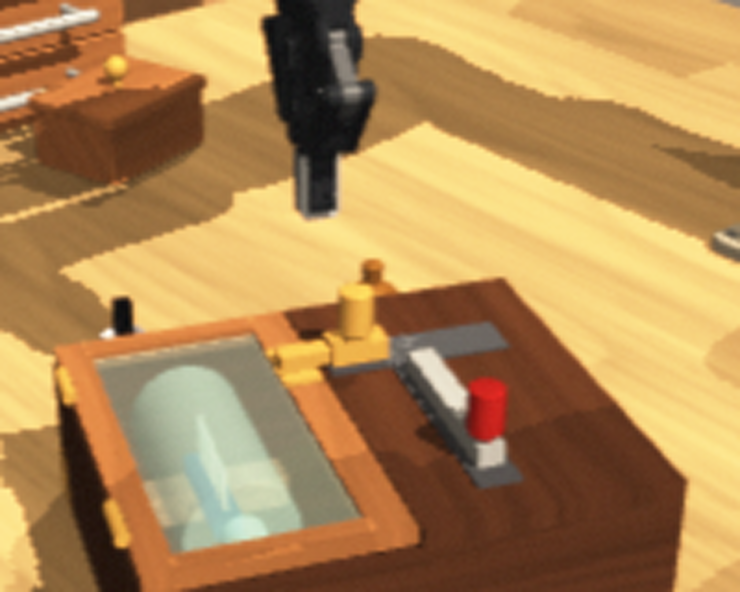

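drive_tool --moves '[[[10,3,0],0],[[20,6,0],0],[[20,6,0],0],[[20,6,-15],0],[[20,6,-30],0],[[20,6,-42],0],[[20,6,-48],0],[[20,6,-48],0]]'

```text
time: 5.63
tool_pos: [568.0, -7.0, 156.3]
tcp_rot: [-180.0, -0.2, 160.2]
ft_force: [-0.1, -0.5, 0.9]
finger_gap: -0.2
```

```bash
python3 - <<'E'
from h import *
for n,b,k in(('scene',(200,400,100,260),3.7),):
    shot(n,n+'4'); a=cv2.imread(f'pics/{n}4.png')[b[2]:b[3],b[0]:b[1]]; cv2.imwrite(f'pics/{n}4c.png',cv2.resize(a,None,fx=k,fy=k,interpolation=cv2.INTER_CUBIC))
s=r.sense();print(s['ft_force'],s['tool_pos'])
E
```

```text
[-0.08382614  0.24852134  0.94266953] [568.67730263  -7.08901974 157.59511397]
```

View pics/scene4c.png

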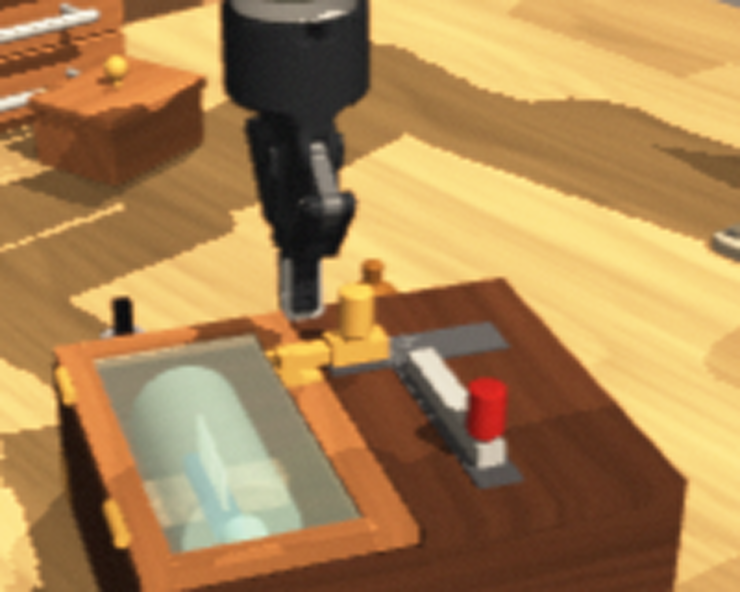

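drive_tool --moves '[[[0,0,-5],0],[[0,0,-9],0],[[0,0,-11],0],[[0,0,-11],0],[[-5,2,-11],0],[[-10,4,-11],0],[[-15,5,-11],0],[[-19,7,-11],0]]'

```text
time: 6.35
tool_pos: [550.2, -0.2, 147.7]
tcp_rot: [180.0, 0.1, 160.2]
ft_force: [1.6, -2.4, -0.9]
finger_gap: -0.2
```

drive_tool --moves '[[[-4,1,0],0],[[-8,3,0],0],[[-13,5,0],0],[[-17,6,0],0],[[-21,7,0],0],[[-25,9,0],0],[[-28,10,0],0],[[-28,10,0],0]]'

```text
time: 7.02
tool_pos: [521.7, 10.1, 147.2]
tcp_rot: [-180.0, -0.0, 160.2]
ft_force: [0.8, -0.6, 0.4]
finger_gap: -0.0
```

```bash
python3 - <<'E'
from h import *
for n,b,k in(('scene',(200,400,100,260),3.7),):
    shot(n,n+'5'); a=cv2.imread(f'pics/{n}5.png')[b[2]:b[3],b[0]:b[1]]; cv2.imwrite(f'pics/{n}5c.png',cv2.resize(a,None,fx=k,fy=k,interpolation=cv2.INTER_CUBIC))
s=r.sense();print(s['ft_force'],s['tool_pos'])
E
```

```text
[ 0.33760823 -0.40769695  0.69798309] [521.84098368  10.05606878 147.11955463]
```

View pics/scene5c.png

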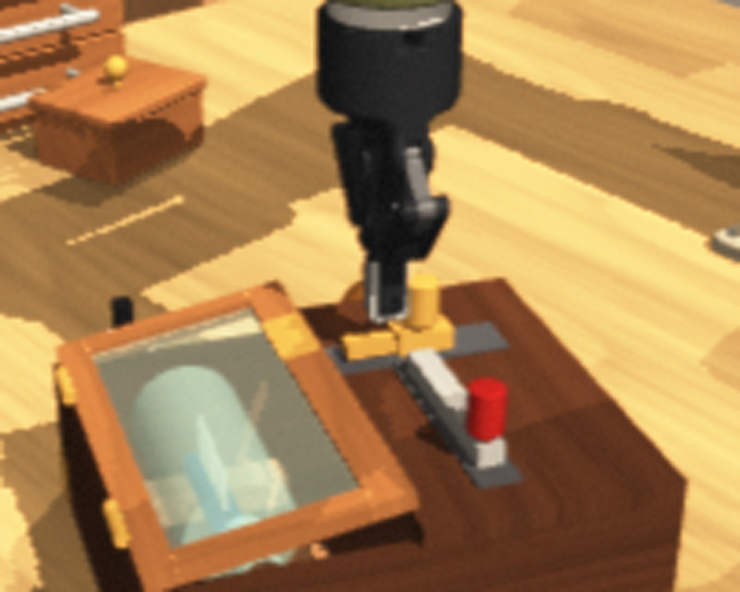

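The lid has popped up. By tool position the bolt is about 38 mm drawn, so I draw roughly 13 mm more, back off and lift.

drive_tool --moves '[[[-3,1,0],0],[[-6,2,0],0],[[-9,3,0],0],[[-12,4,0],0],[[-13,5,0],0],[[-13,5,0],0],[[-13,5,0],0],[[-10,4,0],0]]'

```text
time: 7.73
tool_pos: [512.0, 14.0, 147.1]
tcp_rot: [-180.0, -0.0, 160.2]
ft_force: [-0.1, -0.4, -0.1]
finger_gap: -0.2
```

drive_tool --moves '[[[2,-1,0],0],[[2,-1,10],0],[[2,-1,30],0],[[2,-1,55],0],[[2,-1,80],0],[[2,-1,110],0],[[-20,-30,120],0],[[-40,-60,120],0]]'

```text
time: 8.4
tool_pos: [474.0, -46.1, 272.2]
tcp_rot: [179.9, 0.4, 160.4]
ft_force: [0.5, -0.3, -0.2]
finger_gap: -0.2
```

drive_tool --moves '[[[-10,-40,0],0],[[-20,-80,0],0],[[-30,-120,0],0],[[-40,-160,0],0],[[-50,-200,0],0],[[-60,-230,0],0],[[-60,-250,0],0],[[-60,-250,0],0]]'

```text
time: 9.07
tool_pos: [411.3, -299.9, 268.0]
tcp_rot: [-179.9, 0.0, 159.9]
ft_force: [0.7, 1.2, -0.7]
finger_gap: -0.1
```

```bash
python3 - <<'E'
from h import *
shot('scene','scene6');shot('top','top6')
overlay('top6',[573.2,43.5,-19.8],(100,380,130,340),2.8,'o6',45,55)
s=r.sense();print(s['ft_force'],s['tool_pos'],s['time'])
E
```

```text
[-0.02054654  0.15452406  0.13663531] [ 412.20115673 -296.65237509  267.71588602] 9.1667
```

View pics/scene6.png

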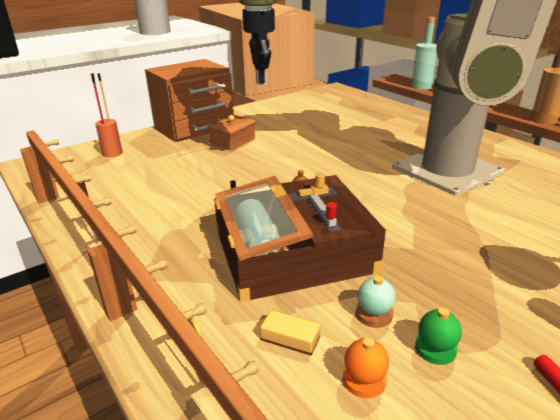

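View pics/o6.png

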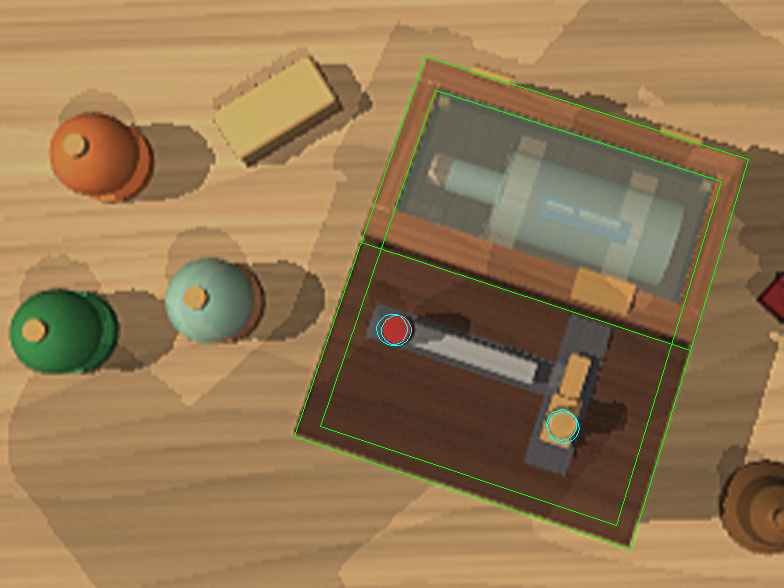

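Both knobs sit on the fully open overlay circles: red at (394,330), brass at (563,425). The lid is up, the globe is unmoved at (211,300), and the arm is clear.

```bash
python3 -c "
from h import *
print(r.hand_in(), abs(r.sense()['qd']).max())"
```

```text
the job is handed in; nothing more can be done
the job is handed in; nothing more can be done
```

I pushed the red keeper aside with closed fingers, then drew the brass bolt back the same way. The lid popped up, and I retracted the arm and handed in at about 9 s. The hand-in reports no verdict.

- **Slides:** in the last top picture both knobs lie within a few mm of their fully open positions. I estimate the keeper at 41–45 mm and the bolt at 50–54 mm.
- **Order:** the keeper stood at about 41 mm, with the bolt still shut, before I touched the bolt.
- **Globe and arm:** the globe is upright and visibly where it was. The arm hangs clear in free space. The forces I read stayed below 3 N.
- **Disagreement:** the scene camera placed points 6–8 mm off the top camera's in y. It showed the finger tip off by a similar amount, so I worked from the top camera.

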